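# Take the blue-marked control module off its keyhole studs

## Robot

A 6-joint arm with a two-finger parallel gripper is mounted at the origin on the work surface. World frame = base frame: x ahead of the robot, y to its left, z up, the work surface at z = 0. Lengths are in m, angles in rad, forces in N, time in s.
With the tool pointing down it reaches from about 0.375 to 0.9 m from the base axis. Payload 3.1 kg.
Tool frame: the origin (TCP) lies between the finger pads; the fingertips stand 22 mm ahead of it and the grasp point (between the pads) lies 3 mm ahead of it; z points along the fingers, y is the line along which they close (so a half turn about z gives the same grasp; the last joint's range is limited). The gripper opens to 87 mm and grips with 3 to 60 N. Pads are 19 mm wide; open, the fingers measure 117 mm over their backs; the gripper's body (75 mm by 190 mm) begins 51 mm behind the grasp point.
Start: joints at [1.113, 0.527, 1.433, -0, 1.181, -0.178], TCP at [0.173, 0.601, 0.245] pointing down, gripper open.
Joint ranges: [-3.08, 3.08], [-0.75, 2.2], [0.22, 2.44], [-1.43, 4.57], [0, 2.65], [-2.85, 2.85]. Speed limits (rad/s): [2.79, 2.79, 3.14, 3.14, 3.14, 3.14].

## Interface

Orientations are given as a unit quaternion [x, y, z, w].
In Python, from rig import robot gives the robot as it stands.
- The arm moves only by the tool move_arm, never from a script. Its argument "series" is text: rows parted by semicolons, each of 6 numbers parted by spaces: the shift along the tool's x, y, z in mm, then the turn, a rotation vector about the tool's x, y, z in degrees. In form: dx dy dz ax ay az; .... A call has 1 to 8 rows; each row is the pose to reach, as a shift and turn from the pose commanded when the call began, along the tool's axes at that moment; what a row does not reach only later rows make up. A row lasts 1/12 s, in which the tool goes at most 41.7 mm and 7.16 degrees, less where a joint would pass 70% of its speed; a pose out of reach is approached as far as the arm can. A call with a gripper value outside its range is refused whole. "jaw" is the opening, from 0 (shut) to 1 (fully open), set as the call begins (left out, the last holds). The fingers move at their own pace and stop on an object; "newtons" is the grip in N (left out, the last holds). Time passes only in rows, so rows that repeat a pose let the fingers close. It gives the time, the measured TCP pose, the force, the opening and the grip force at its end, in the units of the state.
- robot.get_obs(): the state, without advancing time (a new reading comes with each control period).
- robot.camera(name): name is "scene" or "top"; returns a dict with "img" (420x560x3 uint8, red, green, blue), "mtx" (3x3 intrinsics, pixels), "world_to_cam" (4x4, takes a point from world to camera coordinates). Camera axes: x right, y down, z forward; pixel columns grow to the right and rows downward; lengths in m; the calibration is good to about 2 mm. A picture is of the moment at which its call begins. There is no depth.
- robot.hand_in(): hands the job in; it is judged then, once.
Trained networks look in a picture, given as the dict that the camera call returned (one of the last four; its "shot" number tells which), for a name from the list of things; names that differ only in an ending like _2 or _b are one class to them, and where a whole thing is asked for, a point or a joint stands for the part that bears it (a point fixed in the world has none). Each returns a list of dicts, best first, with "p" (0 to 1); they miss things now and then, are a little off and sometimes report something else, mostly with a low value. They report only what shows in the picture. A call takes as long as a camera call.
- robot.search_frame(picture, thing): "xyz" ([x, y, z] in m, in world coordinates, good to about 4 mm: the middle of the surface that is visible of it).
- robot.tip_of(picture, thing): "xyz" ([x, y, z] in m, in world coordinates, good to about 4 mm: a listed point, or the origin of a listed thing).
The state is a dict: "time": time; "q": joint angles; "joint_velocities": joint speeds; "joint_torque": joint torques, N m; "position": TCP position; "tool_rot": TCP orientation; "ft_force": force on the tool from outside, world axes, zero at the start; "moment": the same for the moment, N m; "grip_width": finger opening in m; "grip_force": force on a finger pad.
Only numpy, scipy, OpenCV 4.12 (cv2) and the standard library are available. Lean on these libraries where they do the work, as an engineer would, in place of code of your own. Each camera call takes 0.05 s, during which the arm holds its last target. There are 200 camera calls.

## Task

The control module with the blue relay and blue label has to come off the white test panel for repair. Slide it straight up until the stud heads stand in the wide lower ends of its two keyhole slots, draw it off the panel and set it down upright in the middle of the green mat, without dropping it. Leave the orange-marked module hanging where it is.

Things in the scene. Friction and masses are not known exactly. Their poses are not given: they have to be found in the camera images.
- test_panel: White upright panel 380 wide, 145 high, 12 thick (mm), fixed. Origin: on the bench below the middle of its front face; x: level normal out of that face, roughly away from the robot; z up. Two modules hang on the front, 100 mm either side of the middle (order varies), each on two studs 94 mm apart, 116 mm above the bench: shafts 7 mm, brass heads 17 mm across, reaching 11 mm out from the face.
- blue_module_center (a point): Centre of the module to take: grey case 50 wide (y), 75 deep (x, out of the panel), 90 high (z) mm, about 350 g, blue relay 8 mm proud of its front, blue label on its flat top. Point: mid-width, 40 mm out from its back, 45 mm below the top and above the underside. Axes as the panel's while hung. Grip across the 50 mm width from above, about 20 mm over this point; both sides are clear.
- blue_module: The same module; origin at the back of its underside, mid-width, 50 mm above the bench as it hangs. Ears 5 mm thick at the back reach 69 mm to each side. Keyhole in each: slot 11 mm wide above a hole 30 mm wide. Hung, the studs are at the slot's top. Raise 24 mm (18 to 29 will do; stops at 35), then draw along the panel's x: free after 15 mm. It stands by itself on its flat underside.
- orange_module_center (a point): The same centre point of the other module, alike in every way but with an orange relay and an orange label. It stays hanging.
- mat_center (a point): Centre of the top of the green mat with two black edge stripes, 180 x 180 mm, 3 mm thick, fixed flat on the bench to the left or right of the panel (a white parts bin 45 mm high is on the other side). This point is 3 mm above the bench.

How it is judged:
On the way, in this order (a step that is already met when the one before it is completed fails the run):
1. the blue-marked module is slid up along its slots, at least 14 mm, while it is still on the studs (z of blue_module_center in the frame of test_panel above 0.109 m and x of blue_module_center in the frame of test_panel below 0.052 m).
2. still held, it is lowered over the mat to within 25 mm of it (horizontal distance between blue_module_center and mat_center below 0.08 m and z of blue_module_center in the frame of mat_center below 0.07 m and contact force between the fingers and blue_module above 1 N).
At the end, for the whole second after the job is handed in: The blue-marked module stands upright (within 10 degrees) and at rest with its underside on the green mat, its centre within 60 mm of the mat's centre, released; the orange-marked module hangs within 12 mm of where it hung (horizontal distance between blue_module_center and mat_center below 0.06 m and z of blue_module_center in the frame of mat_center between 0.038 and 0.052 m and angle between blue_module_center's own z axis and vertical below 0.17 rad and linear speed of blue_module below 0.02 m/s and distance of orange_module_center from where it was at the start of the episode below 0.012 m); the robot touches nothing.
It fails at once if the orange-marked module is knocked off or shoved more than 40 mm (distance of orange_module_center from where it was at the start of the episode above 0.04 m).
It also fails if it takes over 48 s, if anything falls off the work surface, if the arm or the gripper's body presses on something with over 40 N, if the wrist force passes 120 N, or if a joint passes its speed limit or range.

## Working session

There is one attempt and no reset: what is moved stays moved. The work goes in short steps, Python scripts to look and compute and a tool call to move; the robot and the scene stay as the last step left them, time stands still between calls to the robot, and variables do not carry over. Pictures are saved under pics/ and viewed, at most 10 in all, crops included, and the job is handed in when it is done.

Besides the shell and the picture viewer there is one more tool, called by a JSON object that holds its "op" and its "data". move_arm: Moves the arm, as the interface text tells. Its arguments: {"type":"object","properties":{"series":{"type":"string"},"jaw":{"type":"number"},"newtons":{"type":"number"}},"required":["series"]}

```bash
mkdir -p pics; python3 - <<'E'
from rig import robot
import cv2,numpy as np
ims=[]
for c in("scene","top"):
    p=robot.camera(c);ims.append(p["img"])
    for t in("blue_module_center","orange_module_center","mat_center","blue_module","test_panel"):
        for d in robot.tip_of(p,t)[:2]: print(c,t,np.round(d["xyz"],3),round(d["p"],2))
    cv2.imwrite(f"pics/{c}0.png",p["img"][:,:,::-1])
o=robot.get_obs();print(o["time"],o["position"],o["tool_rot"])
E
```

```text
scene blue_module_center [ 0.526 -0.11   0.093] 0.7
scene mat_center [ 0.543 -0.372 -0.001] 0.64
top blue_module_center [ 0.531 -0.108  0.092] 0.84
top orange_module_center [0.564 0.09  0.092] 0.62
top blue_module [ 0.485 -0.104  0.05 ] 0.81
top test_panel [ 0.503 -0.004 -0.002] 0.58
0.6 [0.17256511 0.60066491 0.24456211] [ 1.39457896e-01  9.90228001e-01 -1.19781910e-05 -1.55689484e-05]
```

View pics/top0.png

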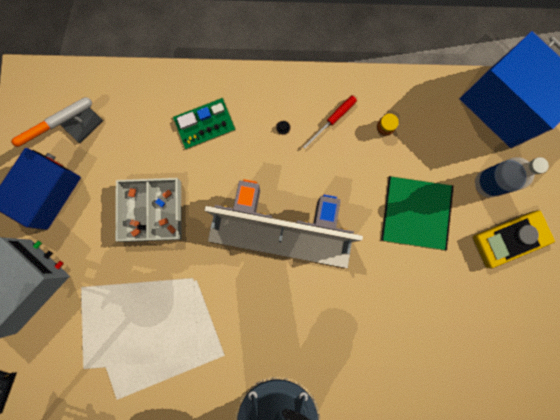

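View pics/scene0.png

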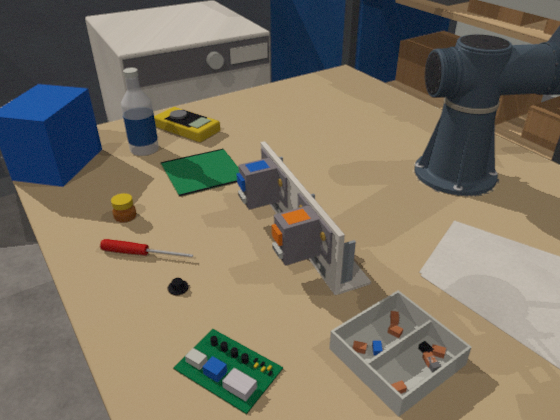

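The top view shows orange at (247,195), blue at (327,210), the mat at (418,213), and the panel's top edge running from (207,209) to (362,238). Next I'll refine these using the known heights.

```bash
cat >h.py <<'E'
from rig import robot
import cv2,numpy as np
from scipy.spatial.transform import Rotation as R
def ray(p,uv,z):
    W=np.linalg.inv(p["world_to_cam"]);d=W[:3,:3]@np.linalg.solve(p["mtx"],[*uv,1]);c=W[:3,3]
    return c+d*(z-c[2])/d[2]
def proj(p,X):
    c=p["mtx"]@(p["world_to_cam"]@np.r_[X,1])[:3];return c[:2]/c[2]
def blob(p,lo,hi,box,smin=120):
    h=cv2.cvtColor(p["img"],cv2.COLOR_RGB2HSV);m=cv2.inRange(h,(lo,smin,40),(hi,255,255))
    x0,y0,x1,y1=box;k=np.zeros_like(m);k[y0:y1,x0:x1]=m[y0:y1,x0:x1]
    n,l,s,c=cv2.connectedComponentsWithStats(k);i=1+s[1:,4].argmax()
    return c[i],s[i],cv2.minAreaRect(np.argwhere(l==i)[:,::-1].astype(np.float32))
E
python3 - <<'E'
from h import *
p=robot.camera("top")
for n,a,z in(("blue",(100,130,(305,185,350,230)),.14),("orange",(3,20,(225,170,270,212)),.14),("mat",(45,85,(370,165,465,260)),.003)):
    c,s,r=blob(p,*a);print(n,c,s,r,ray(p,r[0],z).round(4))
    print([ray(p,q,z).round(3).tolist() for q in cv2.boxPoints(r)])
a=ray(p,(207,207),.145);b=ray(p,(362,236),.145);print(a,b,(b-a)[:2],np.linalg.norm(b-a),np.degrees(np.arctan2(*(b-a)[:2])))
x0,y0=190,165;cv2.imwrite("pics/c1.png",cv2.resize(p["img"][y0:y0+110,x0:x0+190,::-1],None,fx=4,fy=4,interpolation=2))
E
```

```text
blue [327.86614173 211.21653543] [320 202  17  20 254] ((327.7972717285156, 211.21621704101562), (14.138313293457031, 17.91948890686035), 9.462322235107422) [ 0.5301 -0.1072  0.14  ]
[[0.511, -0.087, 0.14], [0.554, -0.094, 0.14], [0.549, -0.127, 0.14], [0.506, -0.121, 0.14]]
orange [249.35692921 186.4107677 ] [ 225  170   45   42 1003] ((246.99996948242188, 190.49998474121094), (40.99999237060547, 43.99999237060547), 90.0) [0.5762 0.0868 0.14  ]
[[0.625, 0.141, 0.14], [0.627, 0.035, 0.14], [0.528, 0.033, 0.14], [0.526, 0.138, 0.14]]
mat [417.14665354 212.91166339] [ 383  177   69   73 4064] ((417.42364501953125, 212.82315063476562), (63.96723175048828, 65.48712158203125), 7.594643592834473) [ 0.5463 -0.3678  0.003 ]
[[0.468, -0.269, 0.003], [0.646, -0.294, 0.003], [0.626, -0.468, 0.003], [0.448, -0.44, 0.003]]
[0.5338191  0.18004896 0.145     ] [ 0.47235836 -0.18778996  0.145     ] [-0.06146074 -0.36783892] 0.3729381911509629 -170.51430201125038
```

View pics/c1.png

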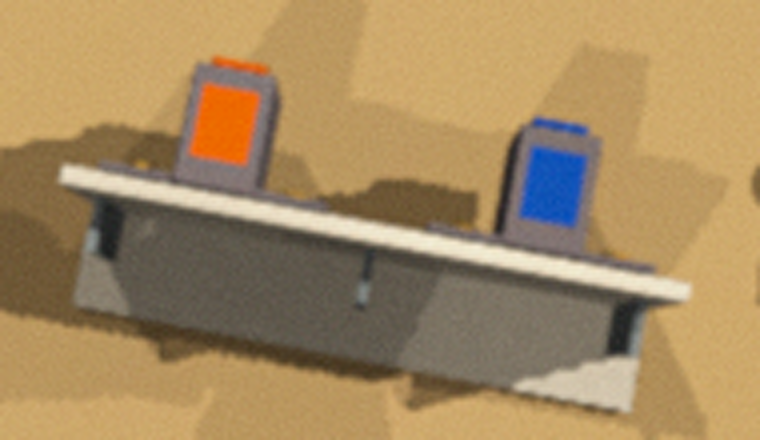

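```bash
cat >>h.py <<'E'
def go(pos,yaw=-9.5):
    o=robot.get_obs();T=R.from_quat(o["tool_rot"]);yv=np.radians(yaw)
    y=np.array([-np.sin(yv),np.cos(yv),0]);z=np.array([0,0,-1.]);x=np.cross(y,z)
    D=R.from_matrix(np.c_[x,y,z])
    d=T.inv().apply(np.array(pos)-o["position"])*1000
    print("t",round(o["time"],2),"pos",o["position"].round(4),"shift",d.round(1),"turn",(T.inv()*D).as_rotvec(True).round(2),"F",np.round(o["ft_force"],1),"grip",round(o["grip_width"],4),o["grip_force"])
E
python3 -c "
from h import *
go((.53,-.108,.245))"
```

```text
t 0.65 pos [0.1726 0.6007 0.2446] shift [-5.393e+02 -5.824e+02 -5.000e-01] turn [ 0.01  0.   -6.53] F [ 0.1  0.2 -0.6] grip 0.0869 0.0
```

{"op": "move_arm", "data": {"series": "-27 -29 0 0 0 -1; -54 -58 0 0 0 -2; -81 -87 0 0 0 -3; -108 -116 0 0 0 -4; -135 -145 0 0 0 -5; -162 -174 0 0 0 -6; -189 -203 0 0 0 -6.5; -216 -232 0 0 0 -6.5", "jaw": 1}}

```text
time: 1.32
position: [0.3166, 0.3165, 0.2449]
tool_rot: [0.083, 0.997, 0.0, 0.0]
ft_force: [0.5, 0.4, 0.0]
grip_width: 0.0873
grip_force: 0.0
```

```bash
python3 -c "
from h import *
go((.53,-.108,.245))"
```

```text
t 1.32 pos [0.3166 0.3165 0.2449] shift [-2.804e+02 -3.836e+02 -1.000e-01] turn [0.03 0.04 0.02] F [0.5 0.4 0. ] grip 0.0873 0.0
```

{"op": "move_arm", "data": {"series": "-23 -32 0 0 0 0; -46 -64 0 0 0 0; -69 -96 0 0 0 0; -92 -128 0 0 0 0; -115 -160 0 0 0 0; -138 -192 0 0 0 0; -161 -224 0 0 0 0; -184 -250 0 0 0 0"}}

```text
time: 1.98
position: [0.4567, 0.0385, 0.2449]
tool_rot: [0.084, 0.996, -0.0, 0.0]
ft_force: [1.6, 1.0, -0.3]
grip_width: 0.087
grip_force: 0.0
```

```bash
python3 -c "
from h import *
go((.53,-.108,.245))"
```

```text
t 1.98 pos [0.4567 0.0385 0.2449] shift [ -96.7 -132.3   -0. ] turn [-0.02  0.04 -0.1 ] F [ 1.6  1.  -0.3] grip 0.087 0.0
```

{"op": "move_arm", "data": {"series": "-24 -32 0 0 0 0; -48 -64 0 0 0 0; -70 -95 0 0 0 0; -90 -120 0 0 0 0; -97 -132 0 0 0 0; -97 -132 0 0 0 0; -97 -132 0 0 0 0"}}

```text
time: 2.57
position: [0.5293, -0.1049, 0.2442]
tool_rot: [0.084, 0.996, 0.001, -0.001]
ft_force: [-0.9, 1.0, -0.5]
grip_width: 0.0872
grip_force: 0.0
```

```bash
python3 - <<'E'
from h import *
go((.53,-.108,.118))
p=robot.camera("top");cv2.imwrite("pics/c2.png",cv2.resize(p["img"][150:270,260:460,::-1],None,fx=4,fy=4))
s=robot.camera("scene")
for q in(p,s):
    for d in robot.tip_of(q,"blue_module_center")[:1]: print(d["xyz"],d["p"])
c,st,r=blob(s,100,130,(240,155,277,178));print(r,ray(s,r[0],.14),[ray(s,u,.14).round(3).tolist() for u in cv2.boxPoints(r)])
c,st,r=blob(s,45,85,(150,140,250,195));print(r,ray(s,r[0],.003))
cv2.imwrite("pics/s2.png",cv2.resize(s["img"][100:270,150:380,::-1],None,fx=3.4,fy=3.4))
E
```

```text
t 2.57 pos [ 0.5293 -0.1049  0.2442] shift [ -1.5  -3.1 126.2] turn [ 0.06 -0.1  -0.11] F [-0.9  1.  -0.5] grip 0.0872 0.0
[0.5319, -0.1064, 0.0965] 0.77
[0.528, -0.1051, 0.0925] 0.66
((256.88238525390625, 165.5294189453125), (8.246211051940918, 21.3431339263916), 75.96376037597656) [ 0.5297139  -0.11425706  0.14      ] [[0.547, -0.133, 0.14], [0.498, -0.128, 0.14], [0.512, -0.096, 0.14], [0.56, -0.101, 0.14]]
((201.061767578125, 171.1011199951172), (34.85322570800781, 72.929443359375), 77.00537872314453) [ 0.55274606 -0.37255604  0.003     ]
```

View pics/s2.png

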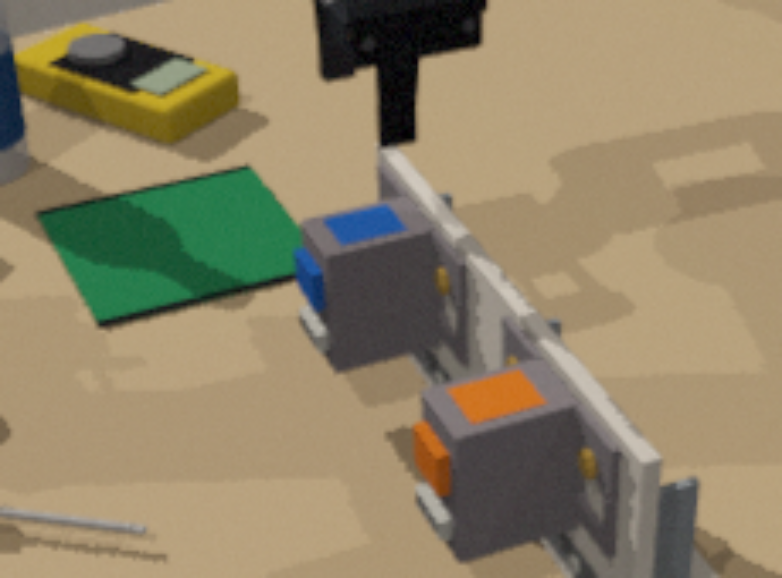

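The scene crop shows the blue module at about (370,270), with both sides clear and the gripper straight above it. The estimates agree on (0.530, -0.107), so I'll descend.

{"op": "move_arm", "data": {"series": "-1 -2 25 0 0 0; -1 -2 55 0 0 0; -1 -2 80 0 0 0; -1 -2 100 0 0 0; -1 -2 115 0 0 0; -1 -2 126 0 0 0; -1 -2 126 0 0 0"}}

```text
time: 3.35
position: [0.529, -0.1057, 0.1167]
tool_rot: [0.082, 0.997, 0.001, -0.002]
ft_force: [-0.4, -0.6, -0.3]
grip_width: 0.0871
grip_force: 0.0
```

{"op": "move_arm", "data": {"series": "0 0 0 0 0 0; 0 0 0 0 0 0; 0 0 0 0 0 0; 0 0 0 0 0 0; 0 0 0 0 0 0; 0 0 0 0 0 0", "jaw": 0, "newtons": 25}}

```text
time: 3.85
position: [0.5309, -0.1075, 0.1191]
tool_rot: [0.083, 0.997, -0.0, 0.001]
ft_force: [-0.2, 0.4, -0.4]
grip_width: 0.0552
grip_force: 0.0
```

```bash
python3 - <<'E'
from h import *
go((.53,-.107,.118))
E
```

```text
t 3.85 pos [ 0.5309 -0.1075  0.1191] shift [1.  0.3 1.1] turn [-0.01  0.06 -0.04] F [-0.2  0.4 -0.4] grip 0.0552 0.0
```

{"op": "move_arm", "data": {"series": "0 0 0 0 0 0; 0 0 0 0 0 0; 0 0 0 0 0 0; 0 0 0 0 0 0; 0 0 0 0 0 0; 0 0 0 0 0 0"}}

```text
time: 4.35
position: [0.5311, -0.108, 0.1189]
tool_rot: [0.083, 0.997, -0.001, 0.001]
ft_force: [-0.3, -4.4, 3.6]
grip_width: 0.05
grip_force: 25.0
```

Gripped: the jaw reads 50 mm at 25 N. Next I'll lift 24 mm.

{"op": "move_arm", "data": {"series": "0 0 -4 0 0 0; 0 0 -8 0 0 0; 0 0 -12 0 0 0; 0 0 -16 0 0 0; 0 0 -20 0 0 0; 0 0 -24 0 0 0; 0 0 -24 0 0 0; 0 0 -24 0 0 0"}}

```text
time: 5.02
position: [0.531, -0.1071, 0.1433]
tool_rot: [0.083, 0.997, 0.0, 0.001]
ft_force: [4.0, 0.2, -1.9]
grip_width: 0.0497
grip_force: 25.0
```

```bash
python3 - <<'E'
from h import *
go((.53,-.107,.142))
p=robot.camera("top");s=robot.camera("scene")
cv2.imwrite("pics/s3.png",cv2.resize(s["img"][100:270,150:380,::-1],None,fx=3.4,fy=3.4))
for q in(p,s):
    for d in robot.tip_of(q,"blue_module_center")[:1]: print(d["xyz"],d["p"])
E
```

```text
t 5.02 pos [ 0.531  -0.1071  0.1433] shift [ 1.  -0.   1.3] turn [ 0.02  0.07 -0.05] F [ 4.   0.2 -1.9] grip 0.0497 24.97998714214191
[0.5295, -0.1068, 0.1166] 0.72
```

View pics/s3.png

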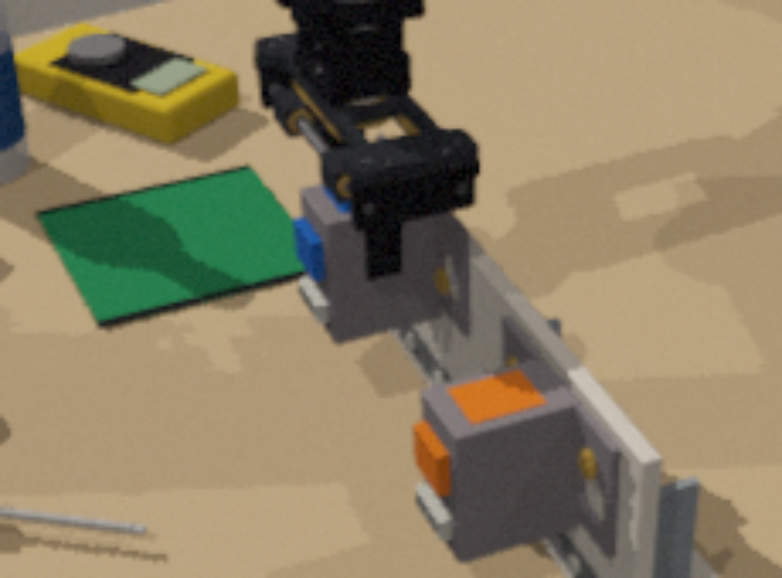

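The module has risen with the gripper by about 24 mm without slipping. Next I'll draw it out along the panel's x, which is tool -x.

{"op": "move_arm", "data": {"series": "-4 0 0 0 0 0; -9 0 0 0 0 0; -14 0 0 0 0 0; -19 0 0 0 0 0; -25 0 0 0 0 0; -32 0 0 0 0 0; -40 0 0 0 0 0; -40 0 0 0 0 0"}}

```text
time: 5.88
position: [0.5726, -0.1148, 0.1427]
tool_rot: [0.083, 0.997, -0.0, 0.002]
ft_force: [0.1, -1.3, -3.8]
grip_width: 0.0498
grip_force: 25.0
```

```bash
python3 - <<'E'
from h import *
p=robot.camera("top")
for d in robot.tip_of(p,"blue_module_center")[:1]: print(d["xyz"],d["p"])
for d in robot.tip_of(p,"orange_module_center")[:1]: print(d["xyz"],d["p"])
go((.547,-.369,.16))
E
```

```text
[0.5639, 0.0913, 0.0944] 0.84
t 6.03 pos [ 0.5697 -0.1138  0.1424] shift [ -19.8 -255.4  -17.7] turn [ 0.01 -0.07 -0.02] F [-0.3  0.2 -4.1] grip 0.0496 24.98445326462388
```

{"op": "move_arm", "data": {"series": "-10 -15 -8 0 0 0; -20 -40 -15 0 0 0; -20 -70 -18 0 0 0; -20 -105 -18 0 0 0; -20 -140 -18 0 0 0; -20 -175 -18 0 0 0; -20 -210 -18 0 0 0; -20 -235 -18 0 0 0"}}

```text
time: 6.7
position: [0.5496, -0.3521, 0.1605]
tool_rot: [0.084, 0.996, -0.001, -0.0]
ft_force: [0.6, -0.7, -4.3]
grip_width: 0.0501
grip_force: 25.0
```

{"op": "move_arm", "data": {"series": "0 -15 0 0 0 0; 0 -20 10 0 0 0; 0 -20 30 0 0 0; 0 -20 50 0 0 0; 0 -20 60 0 0 0; 0 -20 70 0 0 0; 0 -20 70 0 0 0; 0 -20 70 0 0 0"}}

```text
time: 7.37
position: [0.5477, -0.3677, 0.0901]
tool_rot: [0.083, 0.997, 0.0, -0.0]
ft_force: [-0.9, 0.1, -4.0]
grip_width: 0.0499
grip_force: 25.0
```

```bash
python3 - <<'E'
from h import *
p=robot.camera("top");s=robot.camera("scene")
cv2.imwrite("pics/s4.png",cv2.resize(s["img"][60:230,100:330,::-1],None,fx=3.4,fy=3.4))
for d in robot.tip_of(s,"blue_module_center")[:1]: print(d["xyz"],d["p"])
go((.547,-.369,.072))
E
```

```text
[0.546, -0.3659, 0.0636] 0.74
t 7.52 pos [ 0.5485 -0.3691  0.0918] shift [ 1.5 -0.1 19.8] turn [-0.08  0.12 -0.  ] F [-0.2  0.4 -4. ] grip 0.05 24.98452409170568
```

View pics/s4.png

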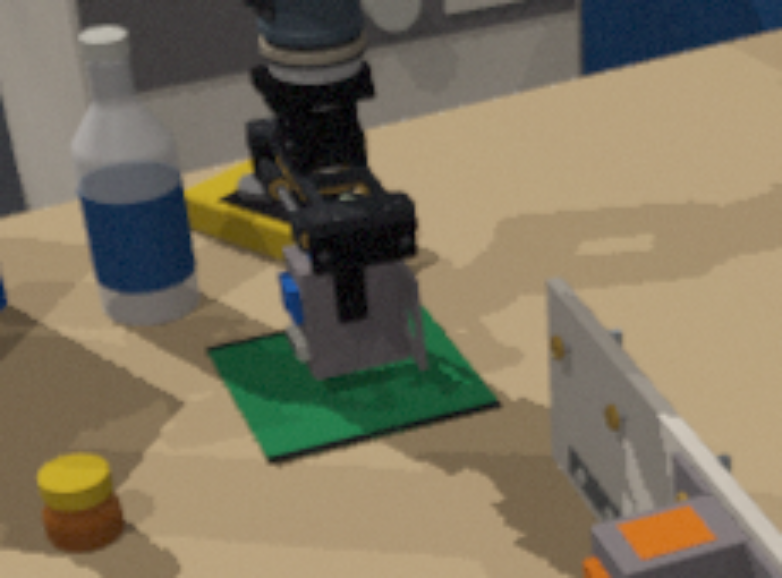

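The module is level above the middle of the mat (crop 350,370), with roughly 18 mm left to go. I'll lower it gently.

{"op": "move_arm", "data": {"series": "0 0 4 0 0 0; 0 0 8 0 0 0; 0 0 11 0 0 0; 0 0 13 0 0 0; 0 0 15 0 0 0; 0 0 16 0 0 0; 0 0 17 0 0 0; 0 0 17 0 0 0"}}

```text
time: 8.18
position: [0.5475, -0.3687, 0.0739]
tool_rot: [0.083, 0.997, 0.0, -0.0]
ft_force: [-0.5, 1.2, -1.2]
grip_width: 0.05
grip_force: 25.0
```

{"op": "move_arm", "data": {"series": "0 0 0.5 0 0 0; 0 0 1 0 0 0; 0 0 1.5 0 0 0; 0 0 1.5 0 0 0"}}

```text
time: 8.52
position: [0.5474, -0.3687, 0.0738]
tool_rot: [0.083, 0.997, -0.0, -0.0]
ft_force: [-3.6, 2.6, 8.0]
grip_width: 0.0501
grip_force: 25.0
```

The mat is taking the load, so I'll back off 1 mm, release and retreat.

{"op": "move_arm", "data": {"series": "0 0 -1 0 0 0; 0 0 -1 0 0 0; 0 0 -1 0 0 0; 0 0 -1 0 0 0; 0 0 -1 0 0 0; 0 0 -1 0 0 0; 0 0 -1 0 0 0; 0 0 -1 0 0 0", "jaw": 1}}

```text
time: 9.18
position: [0.5476, -0.3687, 0.0729]
tool_rot: [0.083, 0.997, 0.0, -0.0]
ft_force: [-0.2, -0.8, -0.3]
grip_width: 0.0858
grip_force: 0.0
```

{"op": "move_arm", "data": {"series": "0 0 0 0 0 0; 0 0 -5 0 0 0; 0 0 -15 0 0 0; 0 0 -40 0 0 0; 0 0 -70 0 0 0; 0 0 -105 0 0 0; 0 0 -140 0 0 0; 0 0 -150 0 0 0"}}

```text
time: 9.85
position: [0.55, -0.371, 0.2307]
tool_rot: [0.083, 0.997, -0.004, 0.005]
ft_force: [1.1, -0.3, 1.1]
grip_width: 0.0872
grip_force: 0.0
```

```bash
python3 - <<'E'
from h import *
p=robot.camera("top");s=robot.camera("scene")
cv2.imwrite("pics/s5.png",cv2.resize(s["img"][60:230,100:330,::-1],None,fx=3.4,fy=3.4))
for q in(p,s):
  for t in("blue_module_center","orange_module_center"):
    for d in robot.tip_of(q,t)[:1]: print(t,d["xyz"],d["p"])
go((.547,-.369,.23))
E
```

```text
blue_module_center [0.5448, -0.364, 0.0478] 0.67
orange_module_center [0.5664, 0.0864, 0.0932] 0.96
blue_module_center [0.5456, -0.367, 0.0484] 0.92
orange_module_center [0.5634, 0.0885, 0.0959] 0.63
t 10.15 pos [ 0.5464 -0.3677  0.2208] shift [-0.7 -1.1 -9.2] turn [ 0.15 -0.22 -0.04] F [ 0.4  0.6 -0.4] grip 0.0872 0.0
```

View pics/s5.png

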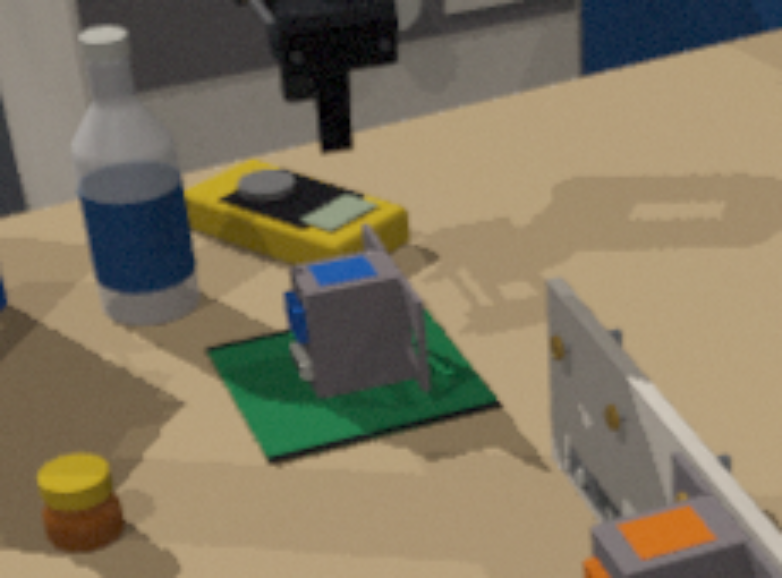

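The blue module stands upright in the middle of the mat (crop 350,330), released, and the orange one still hangs where it was. I'll hand in.

```bash
python3 -c "
from rig import robot
print(robot.hand_in())"
```

```text
the job is handed in; nothing more can be done
None
```

The blue-marked module is off the panel and stands upright and released in the middle of the green mat, the orange-marked one still hangs where it was, and the job is handed in at about 10 s; no verdict was returned.

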